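Put the dumpling-dough cutters away in their trays

TASK

Dumpling folding is over: put each of the four steel dough cutters away in the wooden tray whose recess has its own shape and size, sitting upright and flat on the cork floor inside the rim. Set them down rather than dropping them, and leave the cut-glass dish and the china saucer where they are.

Things in the scene. Friction and masses are not known exactly. Their poses are not given: they have to be found in the camera images.
- cutter_large_round: loose dough cutter: a steel cutter body with a closed top, round, 70 mm across, 24 mm high, with an upright round wooden knob on top at its centre, 28 mm in diameter, from 28 to 66 mm above the underside. About 0.06 to 0.22 kg. Origin: centre of the underside, z up.
- cutter_small_round: loose dough cutter: a steel cutter body with a closed top, round, 44 mm across, 24 mm high, with an upright round wooden knob on top at its centre, 28 mm in diameter, from 28 to 66 mm above the underside. About 0.06 to 0.22 kg. Origin: centre of the underside, z up.
- cutter_square: loose dough cutter: a steel cutter body with a closed top, square, 54 x 54 mm (sides along its x and y), 24 mm high, with an upright round wooden knob on top at its centre, 28 mm in diameter, from 28 to 66 mm above the underside. About 0.06 to 0.22 kg. Origin: centre of the underside, z up.
- cutter_oblong: loose dough cutter: a steel cutter body with a closed top, oblong, 80 mm along its x and 40 mm along its y, 24 mm high, with an upright round wooden knob on top at its centre, 28 mm in diameter, from 28 to 66 mm above the underside. About 0.06 to 0.22 kg. Origin: centre of the underside, z up.
- nest_large_round: fixed storage tray, dark wooden rim with brown cork floor: a round recess 86 mm across; 102 mm across outside. The cork floor is 6 mm and the rim 14 mm above the table, so the recess is 8 mm deep. Origin: centre of the underside, on the table, z up.
- nest_small_round: fixed storage tray, dark wooden rim with brown cork floor: a round recess 60 mm across; 76 mm across outside. The cork floor is 6 mm and the rim 14 mm above the table, so the recess is 8 mm deep. Origin: centre of the underside, on the table, z up.
- nest_square: fixed storage tray, dark wooden rim with brown cork floor: a square recess 70 x 70 mm (sides along its x and y); 86 x 86 mm outside. The cork floor is 6 mm and the rim 14 mm above the table, so the recess is 8 mm deep. Origin: centre of the underside, on the table, z up.
- nest_oblong: fixed storage tray, dark wooden rim with brown cork floor: an oblong recess, 96 mm along its x and 56 mm along its y; 112 x 72 mm outside. The cork floor is 6 mm and the rim 14 mm above the table, so the recess is 8 mm deep. Origin: centre of the underside, on the table, z up.
- glass_dish: bystander: loose cut-glass dish, 80 mm across, 32 mm high, open and empty. Origin: centre of the underside.
- saucer: bystander: loose white china dipping saucer, 80 mm across, 14 mm high. Origin: centre of the underside.
Not all that is in view belongs to the job. What is shaped like the nest_oblong but red is not meant.

How it is judged:
By the outcome, as a careful person would: the job done as asked, in the order asked, and still so for the second after the job is handed in, with the robot touching nothing.
It also fails if it takes over 88 s, if anything falls off the work surface, if the arm or the gripper's body presses on something with over 40 N, if the wrist force passes 120 N, or if a joint passes its speed limit or range.

ROBOT

A 6-joint arm with a two-finger parallel gripper is mounted at the origin on the work surface. World frame = base frame: x ahead of the robot, y to its left, z up, the work surface at z = 0. Lengths are in m, angles in rad, forces in N, time in s.
With the tool pointing down it reaches from about 0.425 to 0.95 m from the base axis. Payload 3.5 kg.
Tool frame: the origin (TCP) lies midway between the tips of the shut fingers; the grasp point (between the pads) lies 19 mm behind it; z points along the fingers, y is the line along which they close (so a half turn about z gives the same grasp; the last joint's range is limited). The gripper opens to 85 mm and grips with 20 to 120 N. Pads are 22 mm wide; open, the fingers measure 114 mm over their backs; the gripper's body (76 mm by 85 mm) begins 54 mm behind the grasp point. The pads swing forward as they close: fully open they stand 13 mm farther back than shut.
Start: joints at [-1.315, 0.286, 1.577, -0, 1.279, -0.15], TCP at [0.266, -0.62, 0.193] pointing down, gripper open.
Joint ranges: [-2.77, 2.77], [-0.9, 2.22], [0.21, 2.48], [-1.53, 4.67], [0.24, 2.81], [-2.84, 2.84]. Speed limits (rad/s): [2.79, 2.79, 3.14, 3.14, 3.14, 3.14].

INTERFACE

Orientations are given as a unit quaternion [x, y, z, w].
In Python, from plant import ctrl gives the robot as it stands.
- The arm moves only by the tool send_rows, never from a script. Its argument "series" is a list that holds one entry, the list of rows, each a list of 7 numbers: the shift along the tool's x, y, z in cm, then the turn, a rotation vector about the tool's x, y, z in rad, then the opening, from -1 (shut) to 1 (fully open). In form: [[[x, y, z, rx, ry, rz, jaw], ...]]. A call has 1 to 10 rows; each row shifts and turns the commanded pose from where the row before left it, along the tool's axes as they then stand; what a row does not reach is not made up. A row lasts 1/8 s, in which the tool goes at most 62.5 mm and 10.7 degrees, less where a joint would pass 70% of its speed; a pose out of reach is approached as far as the arm can. A call is refused whole if a number of a shift passes 6.25 or a number of a turn 0.188, either way. A call with a gripper value outside its range is refused whole. The fingers move at their own pace and stop on an object; "force" is the grip in N (left out, the last holds). Time passes only in rows, so rows that do not move let the fingers close. It gives the time, the measured TCP pose, the force, the opening and the grip force at its end, in the units of the state.
- ctrl.get_state(): the state, without advancing time (a new reading comes with each control period).
- ctrl.read_camera(name): name is "scene" or "top"; returns a dict with "img" (384x512x3 uint8, red, green, blue), "fx", "fy", "cx", "cy" (pixels), "k1" (the pictures are not rectified: a ray, as slopes to the right and down, at radius r is drawn at 1 + k1 r^2 times it, then the intrinsics apply), "R" (3x3) and "t" (3): a world point X has camera coordinates R X + t. Camera axes: x right, y down, z forward; pixel columns grow to the right and rows downward; lengths in m; the calibration is good to about 2 mm. A picture is of the moment at which its call begins. There is no depth.
- ctrl.sign_off(): hands the job in; it is judged then, once.
The state is a dict: "time": time; "qpos": joint angles; "dq": joint speeds; "joint_efforts": joint torques, N m; "eef_pos": TCP position; "tcp_rot": TCP orientation; "contact_force": force on the tool from outside, world axes, zero at the start; "wrist_torque": the same for the moment, N m; "opening": opening from 0.0 (shut) to 1.0 (fully open); "finger_force": force on a finger pad.
Only numpy, scipy, OpenCV 4.12 (cv2) and the standard library are available. Lean on these libraries where they do the work, as an engineer would, in place of code of your own. Each camera call takes 0.05 s, during which the arm holds its last target. There are 200 camera calls.

## Working session

There is one attempt and no reset: what is moved stays moved. The work goes in short steps, Python scripts to look and compute and a tool call to move; the robot and the scene stay as the last step left them, time stands still between calls to the robot, and variables do not carry over. Pictures are saved under pics/ and viewed, at most 14 in all, crops included, and the job is handed in when it is done.

Besides the shell and the picture viewer there is one more tool, called after "Emit:" by a JSON object that holds its "api" and its "payload", one argument or row to a line. send_rows: Moves the arm, as the interface text tells. Its arguments: {"type":"object","properties":{"series":{"type":"array"},"force":{"type":"number"}},"required":["series"]}

```bash
mkdir -p pics; ls
python3 - <<'E'
from plant import ctrl
import cv2
for n in("scene","top"):
    c=ctrl.read_camera(n); cv2.imwrite(f"pics/{n}0.png",cv2.resize(c["img"][:,:,::-1],(800,600),interpolation=cv2.INTER_CUBIC))
    print(n,{k:v for k,v in c.items() if k!="img"})
print(ctrl.get_state())
E
```

```text
pics
scene {'fx': 411.1415797638853, 'fy': 411.1415797638853, 'cx': 252.02450796340858, 'cy': 196.78809743216758, 'k1': -0.128680733718578, 'R': array([[ 0.64570464,  0.76357338,  0.0046056 ],
       [ 0.55292527, -0.46339633, -0.69248646],
       [-0.52663   ,  0.44968827, -0.72141617]]), 't': array([-0.27953451, -0.27831912,  1.35188887])}
top {'fx': 418.27311127978516, 'fy': 418.27311127978516, 'cx': 255.08673311236723, 'cy': 200.391445960394, 'k1': -0.1128698343693181, 'R': array([[ 0.01887095, -0.99965996,  0.01799604],
       [-0.98274477, -0.02185811, -0.18367075],
       [ 0.18400166, -0.01421948, -0.98282308]]), 't': array([-0.08597264,  0.48980536,  1.00142475])}
{'time': 0.1, 'qpos': array([-1.31499917e+00,  2.87130661e-01,  1.57803324e+00, -9.81532217e-06,
        1.27861742e+00, -1.50036499e-01]), 'dq': array([-0.0005935 , -0.00506666, -0.00139576, -0.00102407,  0.00077688,
       -0.00224665]), 'joint_efforts': array([ 1.05094234e-03, -4.07292473e+01, -2.93698204e+01, -1.61212361e-04,
        3.39420978e-03,  8.44096888e-06]), 'eef_pos': array([ 0.26630739, -0.61950435,  0.19204844]), 'tcp_rot': array([ 9.79482053e-01,  2.01528437e-01, -6.25331670e-05, -1.09255295e-03]), 'contact_force': array([-0.32859438, -0.82649605, -0.42341699]), 'wrist_torque': array([-0.01188591, -0.00298957, -0.00422379]), 'finger_force': 0.0, 'opening': 1.0008206647216393}
```

View pics/top0.png

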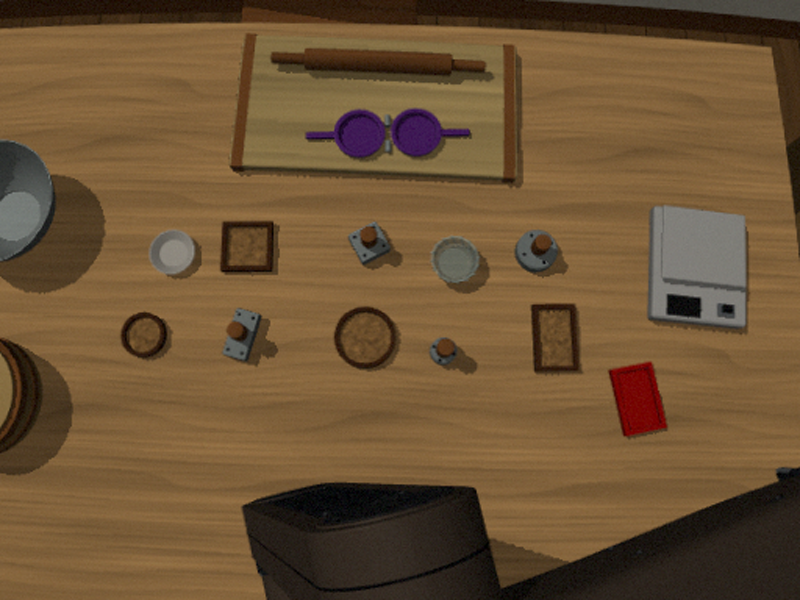

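View pics/scene0.png

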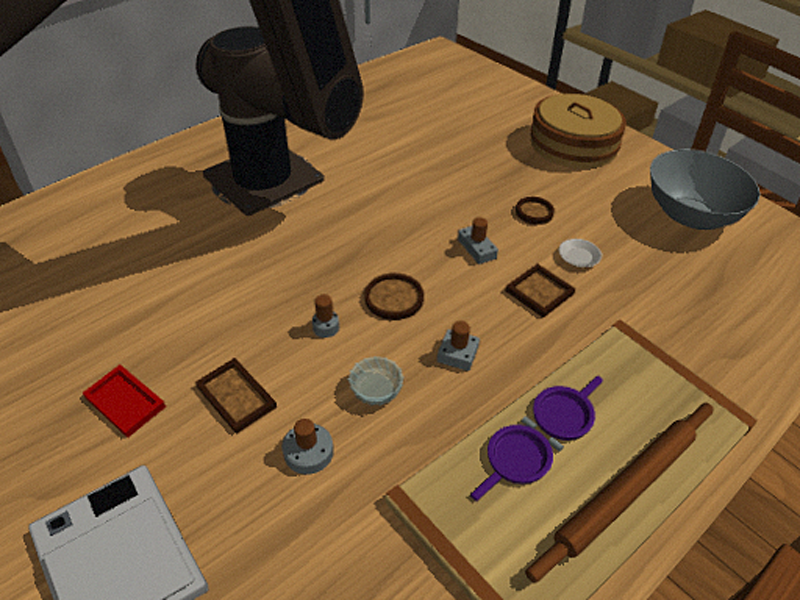

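The top view (800×600) shows these candidates:

| Object | Pixel |
|---|---|
| Large round cutter | (537,250) |
| Small round cutter | (443,350) |
| Square cutter | (370,243) |
| Oblong cutter | (241,335) |
| Large round nest | (365,337) |
| Small round nest | (144,335) |
| Square nest | (247,247) |
| Oblong nest, brown cork | (555,338) |

These are not meant: the red tray at (638,400) and the purple moulds at (388,133). The dish at (456,260) and saucer at (172,253) stay where they are. I'll check the choice in close crops.

```bash
cat > h.py <<'E'
import numpy as np, cv2
from plant import ctrl
def K(c): return np.array([[c["fx"],0,c["cx"]],[0,c["fy"],c["cy"]],[0,0,1]]), np.array([c["k1"],0,0,0.])
def world(c,uv,z):
    k,d=K(c); n=cv2.undistortPoints(np.float64(uv).reshape(-1,1,2),k,d).reshape(-1,2)
    r=np.c_[n,np.ones(len(n))]@c["R"]; o=-c["R"].T@c["t"]
    return o+r*((z-o[2])/r[:,2])[:,None]
def proj(c,X):
    k,d=K(c); return cv2.projectPoints(np.float64(X).reshape(-1,1,3),cv2.Rodrigues(c["R"])[0],c["t"],k,d)[0].reshape(-1,2)
def crop(name,u0,v0,w,h,s,f,c=None):
    c=c or ctrl.read_camera(name); i=c["img"][v0:v0+h,u0:u0+w,::-1]
    cv2.imwrite(f"pics/{f}.png",cv2.resize(i,None,fx=s,fy=s,interpolation=cv2.INTER_CUBIC)); return c
E
python3 - <<'E'
from h import *
c=crop("top",72,135,160,104,5,"cl"); crop("top",212,135,170,110,4.7,"cr",c)
E
```

```text
(no output)
```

View pics/cl.png

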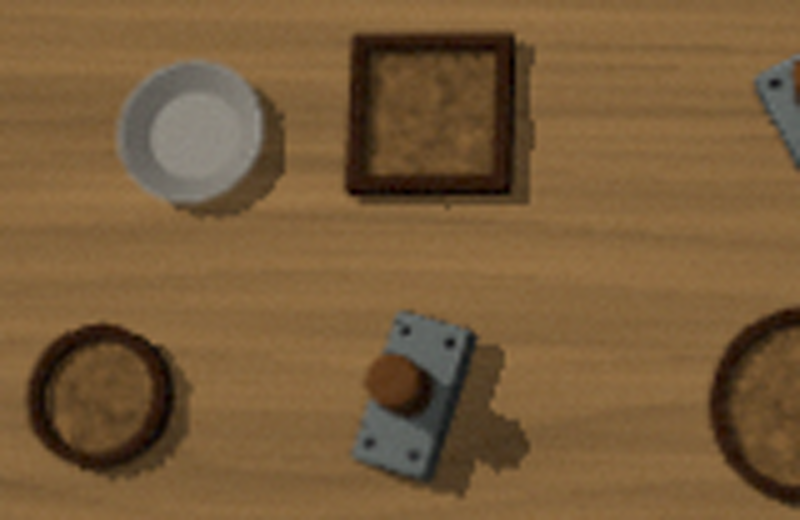

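View pics/cr.png

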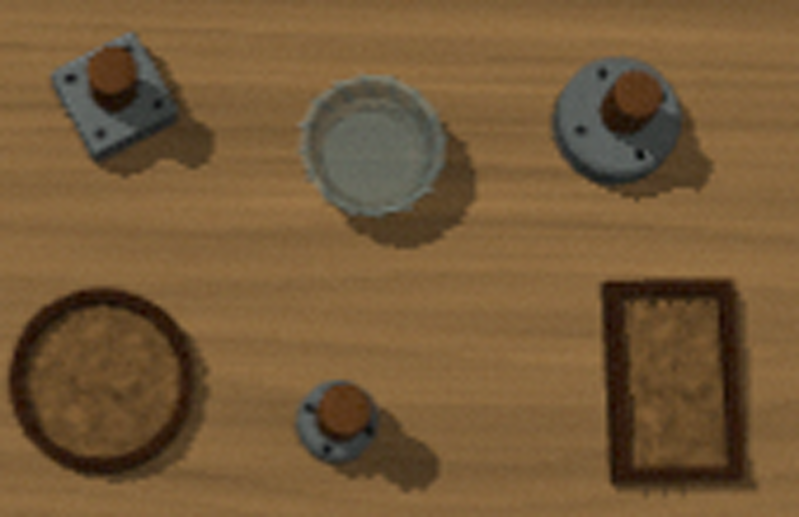

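The crops confirm the choice. In `cl` (5×): oblong cutter with knob at (391,379), square nest at (432,113), small round nest at (101,397). In `cr` (4.7×): square cutter with knob at (113,70), large round at (637,95), small round at (343,410), large round nest at (101,381), brown oblong nest at (674,382).

Run:
```python
from h import *
c=ctrl.read_camera("top")
L=lambda p:(np.array(p)+.5)/5-.5+[72,135]
R=lambda p:(np.array(p)+.5)/4.7-.5+[212,135]
P=lambda n,uv,z:print(n,(world(c,uv,z)[:,:2]*1000).round(1).tolist())
def quad(n,uv,z):
    w=world(c,uv,z)[:,:2]*1000
    print(n,"ctr",w.mean(0).round(1),[(np.hypot(*d).round(1),np.degrees(np.arctan2(d[1],d[0])).round(1)) for d in np.roll(w,-1,0)-w])
quad("nest_sq",L([(353,36),(515,36),(512,192),(347,190)]),.014)
quad("nest_ob",R([(602,284),(735,281),(747,478),(613,484)]),.014)
quad("ob holes",L([(404,331),(449,343),(413,455),(369,442)]),.024)
quad("ob face",L([(398,312),(473,332),(427,470),(354,458)]),.024)
quad("sq face",R([(52,77),(135,35),(178,112),(97,157)]),.024)
P("sq holes",R([(70,78),(158,104),(100,134),(114,91)]),.024)
P("nest small, edges",L([(101,397),(28,397),(174,397),(101,323),(101,472)]),.014)
P("nest large, edges",R([(101,381),(9,381),(194,381),(101,288),(101,477)]),.014)
P("large disc",R([(618,119),(555,119),(682,119)]),.024)
P("small disc",R([(338,420),(297,420),(379,420)]),.024)
P("knobs sq,lr,sr",R([(113,70),(637,95),(343,410)]),.066)
P("knob ob",L([(391,379)]),.066)
P("dish(z32),saucer",np.r_[R([(374,145)]),L([(191,132)])],.03)
# automatic knob-top / scene-camera cross check
s=ctrl.read_camera("scene")
for n,x,y in():pass
i=c["img"].astype(int); m=((i[...,0]>1.9*i[...,2])&(i[...,0]-i[...,2]>35)).astype(np.uint8)
m2=cv2.cvtColor(c["img"],cv2.COLOR_RGB2HSV)
print([m2[tuple(np.round(R(p)).astype(int)[::-1])].tolist() for p in[(113,70),(637,95),(343,410)]], m2[150,330].tolist())
```

```text
nest_sq ctr [608.  182.6] [(np.float64(87.1), np.float64(-89.0)), (np.float64(85.6), np.float64(-177.7)), (np.float64(87.3), np.float64(90.4)), (np.float64(84.8), np.float64(2.1))]
nest_ob ctr [ 463.  -336.6] [(np.float64(75.5), np.float64(-87.4)), (np.float64(110.3), np.float64(-178.2)), (np.float64(74.9), np.float64(93.4)), (np.float64(111.3), np.float64(2.2))]
ob holes ctr [456.9 182.6] [(np.float64(24.3), np.float64(-103.6)), (np.float64(60.0), np.float64(165.5)), (np.float64(23.8), np.float64(75.2)), (np.float64(59.5), np.float64(-14.0))]
ob face ctr [456.9 180.4] [(np.float64(40.6), np.float64(-103.7)), (np.float64(74.2), np.float64(164.8)), (np.float64(38.1), np.float64(82.2)), (np.float64(78.0), np.float64(-13.2))]
sq face ctr [615.7 -24.5] [(np.float64(52.3), np.float64(-60.7)), (np.float64(50.8), np.float64(-150.5)), (np.float64(51.7), np.float64(121.3)), (np.float64(52.6), np.float64(30.2))]
sq holes [[624.9, 1.1], [611.0, -48.3], [593.0, -16.6], [618.0, -23.6]]
nest small, edges [[452.1, 346.7], [451.2, 385.9], [453.1, 307.8], [491.2, 350.2], [413.1, 343.3]]
nest large, edges [[456.4, -20.7], [455.3, 29.4], [457.5, -71.5], [508.1, -19.3], [403.9, -22.2]]
large disc [[609.1, -305.8], [608.1, -270.1], [610.2, -342.3]]
small disc [[436.4, -149.5], [435.9, -127.3], [436.8, -171.7]]
knobs sq,lr,sr [[616.9, -24.2], [610.5, -306.8], [436.2, -148.5]]
knob ob [[457.0, 182.1]]
dish(z32),saucer [[588.7, -168.0], [590.7, 305.4]]
[[15, 187, 90], [13, 175, 92], [13, 173, 93]] [16, 143, 136]
```

Emit:
{"api": "send_rows", "payload": {
  "series": [
    [[4.6, -3.4, 0, 0, 0, 0, 0.2], [4.6, -3.4, 0, 0, 0, 0, 0.2], [4.6, -3.4, 0, 0, 0, 0, 0.2], [4.6, -3.4, 0, 0, 0, 0, 0.2], [4.6, -3.4, 0, 0, 0, 0, 0.2], [4.6, -3.4, 0, 0, 0, 0, 0.2], [4.6, -3.4, 0, 0, 0, 0, 0.2], [4.6, -3.4, 0, 0, 0, 0, 0.2], [4.6, -3.4, 0, 0, 0, 0, 0.2], [4.6, -3.4, 0, 0, 0, 0, 0.2]]
  ],
  "force": 40
}}

```text
time: 1.5
eef_pos: [0.5556, -0.1245, 0.1935]
tcp_rot: [0.979, 0.202, 0.0, 0.0]
contact_force: [-0.1, -0.4, -0.5]
opening: 0.6
finger_force: 0.0
```

```bash
cat > go.py <<'E'
import sys
from h import *
from scipy.spatial.transform import Rotation as Ro
x,y,z,yaw=map(float,sys.argv[1:])   # mm, deg: wanted TCP, tool x at world yaw, pointing down
s=ctrl.get_state(); R=Ro.from_quat(s["tcp_rot"])
G=Ro.from_euler("z",yaw,degrees=True)*Ro.from_quat([1,0,0,0])
print("t",round(s["time"],2),"pos",(s["eef_pos"]*1000).round(1),"open",round(s["opening"],3),"F",s["contact_force"].round(1),"q",s["qpos"].round(2))
d=np.array([x,y,z])-s["eef_pos"]*1000
print("tool shift cm",(R.inv().apply(d)/10).round(2),"turn",(R.inv()*G).as_rotvec().round(3),"after-turn shift",(G.inv().apply(d)/10).round(2))
E
python3 go.py 617 -24 150 28.5
```

```text
t 1.5 pos [ 555.6 -124.5  193.5] open 0.6 F [-0.1 -0.4 -0.5] q [-0.4   0.05  1.84 -0.    1.25  0.77]
tool shift cm [ 9.61 -6.81  4.35] turn [ 0.    -0.    -0.092] after-turn shift [10.19 -5.9   4.35]
```

Emit:
{"api": "send_rows", "payload": {
  "series": [
    [[0, 0, 0, 0, 0, -0.09, 0.2], [3.4, -2, 1.4, 0, 0, 0, 0.2], [3.4, -2, 1.4, 0, 0, 0, 0.2], [3.4, -1.9, 1.4, 0, 0, 0, 0.2], [0, 0, 0, 0, 0, 0, 0.2], [0, 0, 0, 0, 0, 0, 0.2]]
  ]
}}

```text
time: 2.25
eef_pos: [0.6164, -0.026, 0.1514]
tcp_rot: [0.969, 0.246, -0.0, 0.0]
contact_force: [0.6, 0.1, -0.3]
opening: 0.599
finger_force: 0.0
```

```bash
python3 go.py 617 -24 30 28.5
python3 - <<'E'
from h import *
crop("scene",230,160,110,100,5,"sq1")
E
```

```text
t 2.25 pos [616.4 -26.  151.4] open 0.599 F [ 0.6  0.1 -0.3] q [-0.21  0.2   1.76 -0.    1.18  0.87]
tool shift cm [ 0.15 -0.15 12.14] turn [ 0.     0.    -0.001] after-turn shift [ 0.15 -0.15 12.14]
```

View pics/sq1.png

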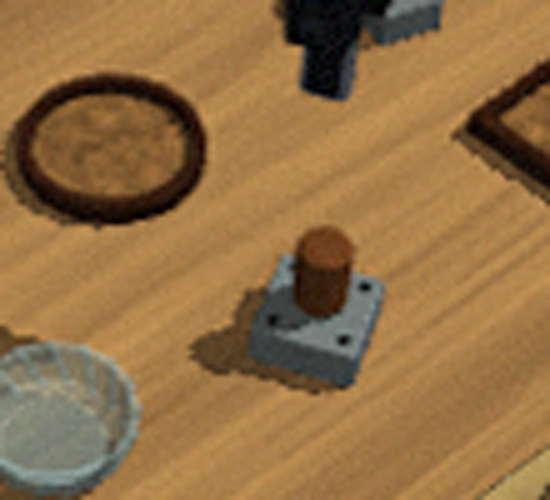

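The scene crop shows the square cutter upright, its knob top at (325,241) in the crop, below the fingertip. I'll descend and grasp.

Emit:
{"api": "send_rows", "payload": {
  "series": [
    [[0.15, -0.15, 4, 0, 0, 0, 0.2], [0, 0, 4, 0, 0, 0, 0.2], [0, 0, 2.6, 0, 0, 0, 0.2], [0, 0, 1.5, 0, 0, 0, 0.2], [0, 0, 0, 0, 0, 0, 0.2], [0, 0, 0, 0, 0, 0, -1], [0, 0, 0, 0, 0, 0, -1], [0, 0, 0, 0, 0, 0, -1], [0, 0, 0, 0, 0, 0, -1]]
  ]
}}

```text
time: 3.42
eef_pos: [0.6174, -0.0237, 0.0308]
tcp_rot: [0.969, 0.245, 0.0, 0.0]
contact_force: [0.2, 0.7, 0.3]
opening: -0.001
finger_force: 0.0
```

```bash
python3 go.py 608 182.6 130 0
python3 - <<'E'
from h import *
c=ctrl.read_camera("scene"); print(world(c,[(295,208)],.066), proj(c,[.617,-.024,.066]))
E
```

```text
t 3.42 pos [617.4 -23.7  30.8] open -0.001 F [0.2 0.7 0.3] q [-0.2   0.34  1.83 -0.    0.97  0.87]
tool shift cm [  9.   -18.59  -9.93] turn [ 0.    -0.001  0.496] after-turn shift [ -0.94 -20.63  -9.92]
[[ 0.61560927 -0.02187298  0.066     ]] [[294.76723855 208.76327176]]
```

The fingers shut with nothing between them, so I'll look before moving.

Run:
```python
from h import *
c=ctrl.read_camera("scene"); d=ctrl.read_camera("top")
a=cv2.resize(c["img"][140:260,230:360],(400,370),interpolation=2); b=cv2.resize(d["img"][110:230,180:310],(400,370),interpolation=2)
cv2.imwrite("pics/miss.png",np.hstack([a,b])[:,:,::-1]); print(proj(c,ctrl.get_state()["eef_pos"]),proj(d,ctrl.get_state()["eef_pos"]))
```

```text
[[293.72924823 218.60923132]] [[235.80736503 153.5493773 ]]
```

View pics/miss.png

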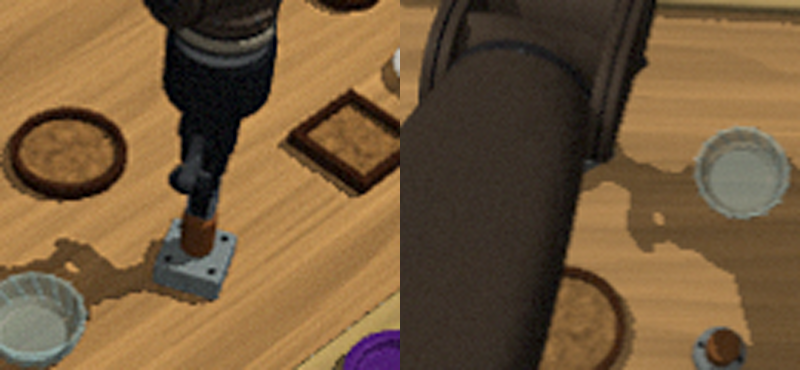

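Run:
```python
from h import *
c=crop("scene",255,150,80,90,6.6,"miss2")
y=np.array([np.sin(.497),-np.cos(.497),0])
for o in(-.026,0,.026): print(o,proj(c,np.array([.6164,-.026,.1514])+y*o+[0,0,.005]))
p=ctrl.get_state()["eef_pos"]
for z in(0,.02,.036,.054,.073): print(z,((proj(c,p+[0,0,z])-[255,150])*6.6).round())
```

```text
-0.026 [[300.55911802 173.94762745]]
0 [[297.19076207 181.4428568 ]]
0.026 [[293.68672482 189.23061807]]
0 [[256. 453.]]
0.02 [[260. 417.]]
0.036 [[263. 387.]]
0.054 [[268. 353.]]
0.073 [[272. 316.]]
```

View pics/miss2.png

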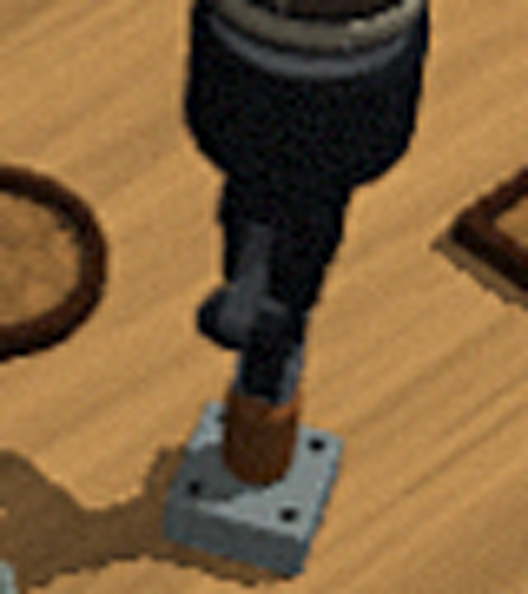

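The close crop shows the shut fingertips at (270,403), level with the knob top and above it rather than beside it. The real tip is therefore about 35 mm higher than the reported TCP. The earlier picture gives the same offset: the tip appears 9 px higher than predicted. I'll open, go down in small steps while watching the force, and close again.

Emit:
{"api": "send_rows", "payload": {
  "series": [
    [[0, 0, 0, 0, 0, 0, 0.2], [0, 0, 0, 0, 0, 0, 0.2], [0, 0, 0, 0, 0, 0, 0.2], [0, 0, 0.5, 0, 0, 0, 0.2], [0, 0, 0.5, 0, 0, 0, 0.2], [0, 0, 0.5, 0, 0, 0, 0.2], [0, 0, 0.5, 0, 0, 0, 0.2], [0, 0, 0.5, 0, 0, 0, 0.2], [0, 0, 0, 0, 0, 0, 0.2]]
  ]
}}

```text
time: 4.75
eef_pos: [0.6167, -0.0236, 0.0046]
tcp_rot: [0.969, 0.245, -0.001, -0.0]
contact_force: [-0.5, -0.1, 0.5]
opening: 0.605
finger_force: 0.0
```

Run:
```python
from h import *
c=crop("scene",255,150,80,90,6.6,"sq3")
p=ctrl.get_state()["eef_pos"];print(p)
y=np.array([np.sin(.497),-np.cos(.497),0])
for o in(-.03,.03):
  for z in(0.01,.03,.05): print(o,z,((proj(c,p+[0,0,z]+o*y)-[255,150])*6.6).round())
```

```text
[ 0.61697448 -0.02369218  0.00501063]
-0.03 0.01 [[276. 423.]]
-0.03 0.03 [[280. 388.]]
-0.03 0.05 [[285. 351.]]
0.03 0.01 [[227. 538.]]
0.03 0.03 [[231. 503.]]
0.03 0.05 [[235. 467.]]
```

View pics/sq3.png

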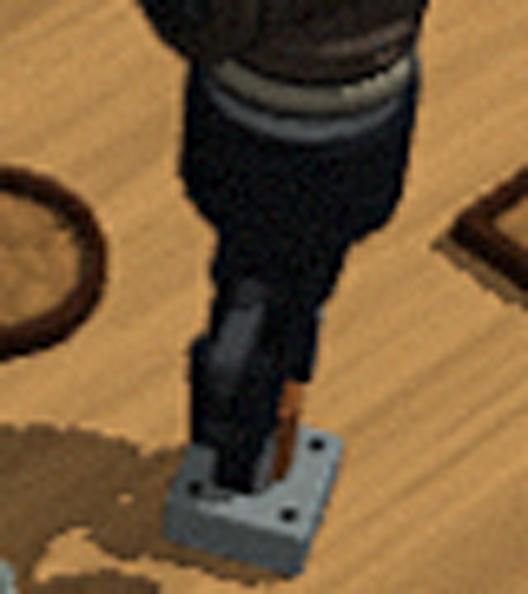

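The near fingertip is at (245,492), about 41 mm up and beside the knob, clear of the body. I'll go 6 mm lower, grip and lift.

Emit:
{"api": "send_rows", "payload": {
  "series": [
    [[0, 0, 0.3, 0, 0, 0, 0.2], [0, 0, 0.3, 0, 0, 0, 0.2], [0, 0, 0, 0, 0, 0, -1], [0, 0, 0, 0, 0, 0, -1], [0, 0, 0, 0, 0, 0, -1], [0, 0, 0, 0, 0, 0, -1], [0, 0, -1, 0, 0, 0, -1], [0, 0, -3, 0, 0, 0, -1], [0, 0, -3, 0, 0, 0, -1], [0, 0, -3, 0, 0, 0, -1]]
  ]
}}

```text
time: 6.05
eef_pos: [0.6171, -0.0237, 0.1008]
tcp_rot: [0.969, 0.245, 0.0, 0.0]
contact_force: [-0.3, -0.4, -1.8]
opening: 0.316
finger_force: 39.6
```

```bash
python3 go.py 608 182.6 100 0
```

```text
t 6.05 pos [617.1 -23.7 100.8] open 0.316 F [-0.3 -0.4 -1.8] q [-0.2   0.25  1.8  -0.    1.09  0.87]
tool shift cm [  9.01 -18.58   0.08] turn [ 0.    -0.     0.496] after-turn shift [ -0.91 -20.63   0.08]
```

Emit:
{"api": "send_rows", "payload": {
  "series": [
    [[0, 0, 0, 0, 0, 0.165, -1], [0, 0, 0, 0, 0, 0.165, -1], [0, 0, 0, 0, 0, 0.166, -1], [-0.2, -4.1, 0, 0, 0, 0, -1], [-0.2, -4.1, 0, 0, 0, 0, -1], [-0.2, -4.1, 0, 0, 0, 0, -1], [-0.2, -4.1, 0, 0, 0, 0, -1], [-0.1, -4.2, 0, 0, 0, 0, -1], [0, 0, 3.5, 0, 0, 0, -1], [0, 0, 3, 0, 0, 0, -1]]
  ]
}}

```text
time: 7.3
eef_pos: [0.6082, 0.1832, 0.0343]
tcp_rot: [1.0, 0.001, 0.001, -0.0]
contact_force: [-0.2, 0.5, -1.8]
opening: 0.316
finger_force: 39.9
```

```bash
python3 go.py 608 182.6 7 0;  python3 - <<'E'
from h import *
c=crop("scene",290,110,110,110,5.4,"sq4")
p=ctrl.get_state()["eef_pos"]; g=.001+p[2]
X=[(.608+a*.027,.1826+b*.027,z+g) for z in(0,.024) for a,b in((1,1),(1,-1),(-1,-1),(-1,1))]
print(((proj(c,X)-[290,110])*5.4).round().tolist())
E
```

```text
t 7.3 pos [608.2 183.2  34.3] open 0.316 F [-0.2  0.5 -1.8] q [ 0.13  0.37  1.78 -0.    0.99  1.7 ]
tool shift cm [-0.03  0.06  2.73] turn [-0.    -0.001  0.001] after-turn shift [-0.02  0.06  2.73]
[[381.0, 378.0], [311.0, 427.0], [228.0, 368.0], [299.0, 321.0], [391.0, 342.0], [319.0, 391.0], [235.0, 332.0], [307.0, 285.0]]
```

View pics/sq4.png

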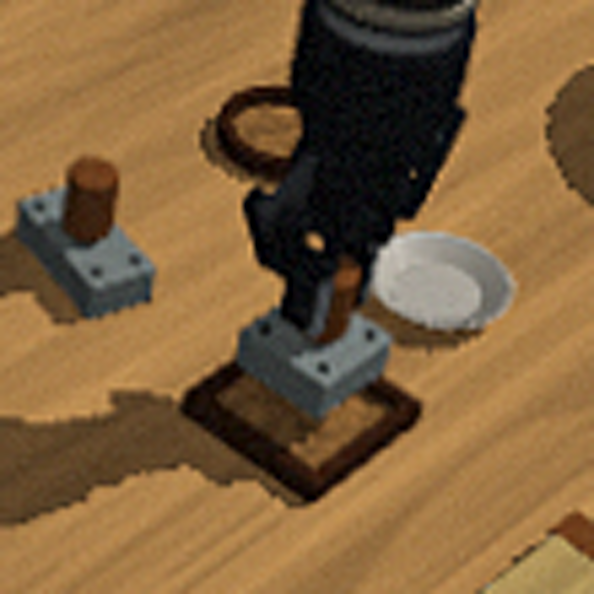

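The top-face corners are at (390,340), (319,388) and (238,338), within a few pixels of the prediction, so the cutter is centred over the square nest. I'll lower it, release and retreat.

Emit:
{"api": "send_rows", "payload": {
  "series": [
    [[0, 0, 1.3, 0, 0, 0, -1], [0, 0, 0.9, 0, 0, 0, -1], [0, 0, 0.3, 0, 0, 0, -1], [0, 0, 0.25, 0, 0, 0, -1], [0, 0, 0, 0, 0, 0, -1], [0, 0, 0, 0, 0, 0, 0.2], [0, 0, 0, 0, 0, 0, 0.2], [0, 0, 0, 0, 0, 0, 0.2], [0, 0, -3, 0, 0, 0, 0.2], [0, 0, -5, 0, 0, 0, 0.2]]
  ]
}}

```text
time: 8.6
eef_pos: [0.6062, 0.182, 0.0852]
tcp_rot: [1.0, -0.0, -0.003, 0.0]
contact_force: [0.8, -0.5, 0.1]
opening: 0.596
finger_force: 0.0
```

```bash
python3 go.py 457 182 80 -16.5
```

```text
t 8.6 pos [606.2 182.   85.2] open 0.596 F [ 0.8 -0.5  0.1] q [0.13 0.3  1.76 0.   1.08 1.7 ]
tool shift cm [-14.92   0.     0.6 ] turn [0.001 0.005 0.288] after-turn shift [-14.31   4.24   0.52]
```

Emit:
{"api": "send_rows", "payload": {
  "series": [
    [[-5, 0, 0, 0, 0, 0, 0.2], [-5, 0, 0, 0, 0, 0, 0.2], [-5.1, 0.1, 0, 0, 0, 0, 0.2], [0, 0, 0, 0, 0, 0.144, 0.2], [0, 0, 0, 0, 0, 0.144, 0.2], [0, 0, 2, 0, 0, 0, 0.2], [0, 0, 0, 0, 0, 0, 0.2]]
  ]
}}

```text
time: 9.48
eef_pos: [0.4559, 0.1811, 0.0657]
tcp_rot: [0.99, -0.144, -0.001, 0.0]
contact_force: [0.2, -0.0, -0.2]
opening: 0.602
finger_force: 0.0
```

```bash
python3 go.py 457 182 -1 -16.5
```

```text
t 9.47 pos [455.9 181.1  65.7] open 0.602 F [ 0.2 -0.  -0.2] q [0.17 0.03 2.12 0.   1.   2.03]
tool shift cm [ 0.1  -0.13  6.67] turn [ 0.001  0.003 -0.   ] after-turn shift [ 0.08 -0.12  6.67]
```

Emit:
{"api": "send_rows", "payload": {
  "series": [
    [[0.1, -0.1, 3, 0, 0, 0, 0.2], [0, 0, 2.5, 0, 0, 0, 0.2], [0, 0, 1.15, 0, 0, 0, 0.2], [0, 0, 0, 0, 0, 0, -1], [0, 0, 0, 0, 0, 0, -1], [0, 0, 0, 0, 0, 0, -1], [0, 0, 0, 0, 0, 0, -1], [0, 0, -2, 0, 0, 0, -1], [0, 0, -4, 0, 0, 0, -1], [0, 0, -4.2, 0, 0, 0, -1]]
  ]
}}

```text
time: 10.72
eef_pos: [0.4578, 0.1819, 0.1031]
tcp_rot: [0.99, -0.144, -0.001, 0.0]
contact_force: [1.3, 0.6, -1.9]
opening: 0.315
finger_force: 39.6
```

```bash
python3 go.py 463 -337 100 0;  python3 - <<'E'
from h import *
crop("scene",200,100,190,140,4,"ob1")
E
```

```text
t 10.72 pos [457.8 181.9 103.1] open 0.315 F [ 1.3  0.6 -1.9] q [ 0.17 -0.02  2.09  0.    1.07  2.03]
tool shift cm [15.24 49.6   0.32] turn [ 0.     0.001 -0.288] after-turn shift [ 0.52 51.89  0.31]
```

View pics/ob1.png

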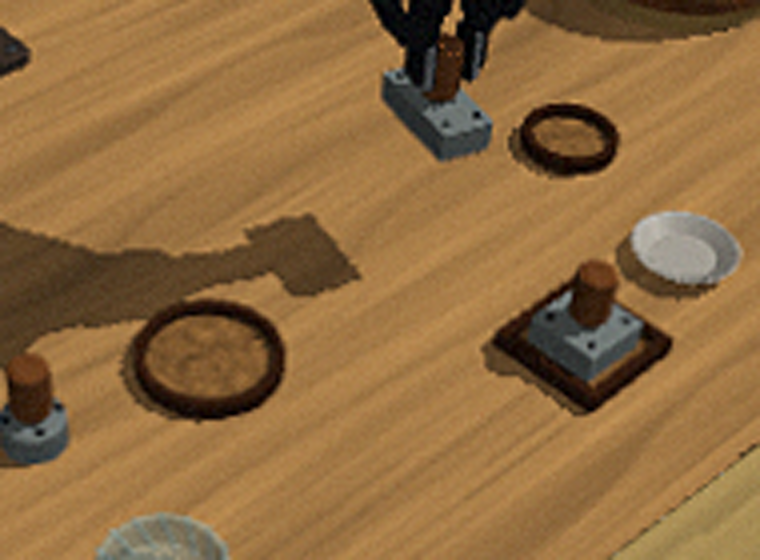

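The square cutter at (590,330) sits inside its rim. The oblong is held level at (440,115).

Emit:
{"api": "send_rows", "payload": {
  "series": [
    [[0, 0, 0, 0, 0, -0.144, -1], [0, 0, 0, 0, 0, -0.144, -1], [0, 5.2, 0, 0, 0, 0, -1], [0, 5.2, 0, 0, 0, 0, -1], [0.1, 5.2, 0, 0, 0, 0, -1], [0.1, 5.2, 0, 0, 0, 0, -1], [0.1, 5.2, 0, 0, 0, 0, -1], [0.1, 5.2, 0, 0, 0, 0, -1], [0.1, 5.2, 0, 0, 0, 0, -1], [0, 5.2, 0, 0, 0, 0, -1]]
  ]
}}

```text
time: 12.02
eef_pos: [0.4632, -0.2357, 0.1024]
tcp_rot: [1.0, -0.0, 0.0, 0.0]
contact_force: [0.4, 1.0, -1.0]
opening: 0.314
finger_force: 39.9
```

```bash
python3 go.py 463 -337 40 0
```

```text
t 12.03 pos [ 463.2 -235.7  102.4] open 0.314 F [ 0.4  1.  -1. ] q [-0.67  0.04  2.03  0.    1.07  0.9 ]
tool shift cm [-0.02 10.12  6.25] turn [ 0.    -0.001 -0.   ] after-turn shift [-0.02 10.13  6.24]
```

Emit:
{"api": "send_rows", "payload": {
  "series": [
    [[0, 5, 0, 0, 0, 0, -1], [0, 5, 0, 0, 0, 0, -1], [0, 0, 3, 0, 0, 0, -1], [0, 0, 3.2, 0, 0, 0, -1], [0, 0, 0, 0, 0, 0, -1]]
  ]
}}

```text
time: 12.65
eef_pos: [0.4611, -0.332, 0.0371]
tcp_rot: [1.0, -0.0, -0.003, -0.003]
contact_force: [-1.0, 0.9, -1.1]
opening: 0.312
finger_force: 40.0
```

```bash
python3 go.py 463 -337 6.5 0;  python3 - <<'E'
from h import *
c=crop("scene",95,195,110,110,5.4,"ob2")
p=ctrl.get_state()["eef_pos"]; g=.001+p[2]; t=.044
X=[(.463+a*.04*np.cos(t)-b*.02*np.sin(t),-.3366+a*.04*np.sin(t)+b*.02*np.cos(t),.024+g) for a,b in((1,1),(1,-1),(-1,-1),(-1,1))]
print(((proj(c,X)-[95,195])*5.4).round().tolist())
E
```

```text
t 12.65 pos [ 461.1 -332.    37.1] open 0.312 F [-1.   0.9 -1.1] q [-0.8   0.24  1.94  0.    0.97  0.77]
tool shift cm [0.2  0.52 3.05] turn [-0.005  0.005 -0.001] after-turn shift [0.19 0.5  3.06]
[[369.0, 256.0], [287.0, 309.0], [184.0, 194.0], [264.0, 146.0]]
```

View pics/ob2.png

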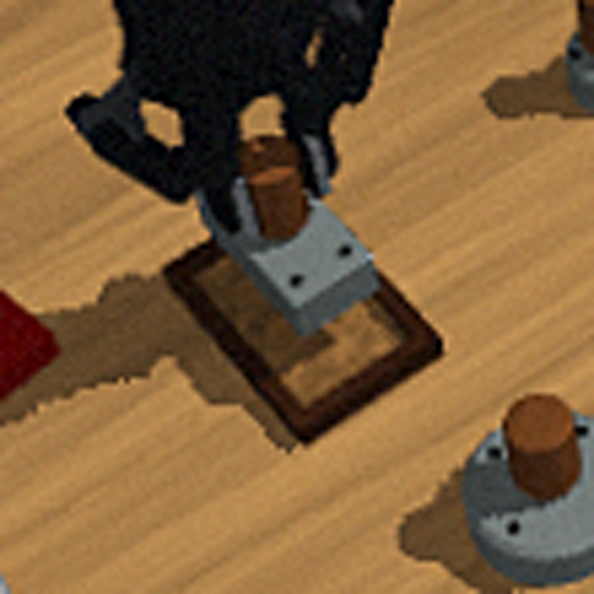

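The oblong's yaw matches: its holes at (345,250) and (296,281) line up with the prediction. The arm hadn't settled yet and was still 5 mm short, so I'll correct that and then lower slowly.

Emit:
{"api": "send_rows", "payload": {
  "series": [
    [[0.1, 0.2, 0, 0, 0, 0, -1], [0, 0, 0, 0, 0, 0, -1], [0, 0, 0, 0, 0, 0, -1]]
  ]
}}

```text
time: 13.08
eef_pos: [0.465, -0.3365, 0.0415]
tcp_rot: [1.0, 0.0, 0.001, 0.001]
contact_force: [-0.7, 0.3, -1.3]
opening: 0.315
finger_force: 40.0
```

```bash
python3 go.py 463 -337 6.5 0
```

```text
t 13.07 pos [ 465.  -336.5   41.5] open 0.315 F [-0.7  0.3 -1.3] q [-0.8   0.24  1.94 -0.    0.97  0.77]
tool shift cm [-0.2   0.05  3.5 ] turn [ 0.001 -0.001  0.   ] after-turn shift [-0.2   0.05  3.5 ]
```

Emit:
{"api": "send_rows", "payload": {
  "series": [
    [[-0.1, 0, 0.8, 0, 0, 0, -1], [0, 0, 0.8, 0, 0, 0, -1], [0, 0, 0.8, 0, 0, 0, -1], [0, 0, 0.4, 0, 0, 0, -1], [0, 0, 0.4, 0, 0, 0, -1], [0, 0, 0, 0, 0, 0, -1], [0, 0, 0, 0, 0, 0, -1], [0, 0, 0, 0, 0, 0, -1]]
  ]
}}

```text
time: 14.08
eef_pos: [0.4636, -0.3362, 0.0087]
tcp_rot: [1.0, -0.0, 0.0, 0.0]
contact_force: [0.4, -0.8, -1.4]
opening: 0.314
finger_force: 40.1
```

```bash
python3 go.py 463 -337 6.5 0
```

```text
t 14.07 pos [ 463.6 -336.2    8.7] open 0.314 F [ 0.4 -0.8 -1.4] q [-0.8   0.29  1.95  0.    0.91  0.77]
tool shift cm [-0.06  0.08  0.22] turn [ 0.001 -0.001 -0.   ] after-turn shift [-0.06  0.08  0.22]
```

Emit:
{"api": "send_rows", "payload": {
  "series": [
    [[0, 0, 0.15, 0, 0, 0, -1], [0, 0, 0.1, 0, 0, 0, -1], [0, 0, 0, 0, 0, 0, -1], [0, 0, 0, 0, 0, 0, 0.2], [0, 0, 0, 0, 0, 0, 0.2], [0, 0, 0, 0, 0, 0, 0.2], [0, 0, -2, 0, 0, 0, 0.2], [0, 0, -3, 0, 0, 0, 0.2], [0, 0, -3, 0, 0, 0, 0.2], [0, 0, 0, 0, 0, 0, 0.2]]
  ]
}}

```text
time: 15.32
eef_pos: [0.4655, -0.3381, 0.0904]
tcp_rot: [1.0, -0.0, 0.003, 0.003]
contact_force: [-0.2, -0.1, 0.1]
opening: 0.601
finger_force: 0.0
```

```bash
python3 go.py 610 -306.5 60 0
```

```text
t 15.32 pos [ 465.5 -338.1   90.4] open 0.601 F [-0.2 -0.1  0.1] q [-0.8   0.17  1.91  0.    1.05  0.77]
tool shift cm [14.43 -3.18  3.11] turn [ 0.006 -0.006 -0.   ] after-turn shift [14.45 -3.16  3.04]
```

Emit:
{"api": "send_rows", "payload": {
  "series": [
    [[4.9, -1, 0, 0, 0, 0, 0.2], [4.9, -1, 0, 0, 0, 0, 0.2], [4.8, -1, 0, 0, 0, 0, 0.2], [0, 0, 1.5, 0, 0, 0, 0.2], [0, 0, 0.5, 0, 0, 0, 0.2], [0, 0, 0, 0, 0, 0, 0.2], [0, 0, 0, 0, 0, 0, 0.2], [0, 0, 0, 0, 0, 0, 0.2]]
  ]
}}

```text
time: 16.32
eef_pos: [0.6092, -0.3066, 0.0666]
tcp_rot: [1.0, -0.0, 0.0, 0.0]
contact_force: [-0.3, 0.1, 0.1]
opening: 0.599
finger_force: 0.0
```

```bash
python3 go.py 610 -306.5 -1 0
python3 - <<'E'
from h import *
c=ctrl.read_camera("scene")
# verify oblong + square placement: compare the steel mask with the model outline over small shifts
h=cv2.cvtColor(c["img"],cv2.COLOR_RGB2HSV); steel=((h[...,0]>75)&(h[...,0]<125)&(h[...,2]>50)).astype(np.uint8)
from scipy.optimize import minimize
def fit(x,y,yaw,a,b,z):
    def m(q):
        t=np.radians(q[2]);o=np.array([[q[0]+i*a*np.cos(t)-j*b*np.sin(t),q[1]+i*a*np.sin(t)+j*b*np.cos(t),k] for k in(z,z+24) for i in(1,-1) for j in(1,-1)])/1000
        hull=cv2.convexHull((proj(c,o)*16).astype(np.int32)); M=np.zeros(steel.shape,np.uint8); cv2.fillConvexPoly(M,hull,1,0,4)
        B=cv2.dilate(M,np.ones((3,3)))
        return (M!=steel)[y0-25:y0+25,x0-25:x0+25].sum()
    x0,y0=proj(c,[x/1000,y/1000,.02])[0].astype(int)
    best=min(((m((x+i,y+j,yaw+k)),i,j,k) for i in range(-8,9,2) for j in range(-8,9,2) for k in(-6,-3,0,3,6)),key=lambda r:r[0]); return best, m((x,y,yaw))
print("ob",fit(463,-337,2.5,40,20,6)); print("sq",fit(608,182.6,1.5,27,27,6))
E
```

```text
t 16.32 pos [ 609.2 -306.6   66.6] open 0.599 F [-0.3  0.1  0.1] q [-0.61  0.42  1.65 -0.    1.07  0.96]
tool shift cm [ 0.08 -0.02  6.76] turn [ 0.001 -0.001 -0.001] after-turn shift [ 0.08 -0.01  6.76]
ob ((np.int64(446), -4, -4, -6), np.int64(490))
sq ((np.int64(256), 2, 0, 6), np.int64(271))
```

Emit:
{"api": "send_rows", "payload": {
  "series": [
    [[0.1, 0, 3, 0, 0, 0, 0.2], [0, 0, 2.5, 0, 0, 0, 0.2], [0, 0, 1.25, 0, 0, 0, 0.2], [0, 0, 0, 0, 0, 0, -1], [0, 0, 0, 0, 0, 0, -1], [0, 0, 0, 0, 0, 0, -1], [0, 0, 0, 0, 0, 0, -1], [0, 0, -2, 0, 0, 0, -1], [0, 0, -4, 0, 0, 0, -1], [0, 0, -4, 0, 0, 0, -1]]
  ]
}}

```text
time: 17.62
eef_pos: [0.6106, -0.3062, 0.1009]
tcp_rot: [1.0, -0.0, 0.0, 0.0]
contact_force: [0.8, -0.2, -1.0]
opening: 0.314
finger_force: 39.5
```

```bash
python3 go.py 456.4 -20.7 100 0
python3 - <<'E'
from h import *
c=ctrl.read_camera("scene"); d=ctrl.read_camera("top")
a=cv2.resize(c["img"][195:305,95:205],(390,390),interpolation=2); b=cv2.resize(d["img"][150:250,280:380],(390,390),interpolation=2)
cv2.imwrite("pics/lr.png",np.hstack([a,b])[:,:,::-1])
E
```

```text
t 17.62 pos [ 610.6 -306.2  100.9] open 0.314 F [ 0.8 -0.2 -1. ] q [-0.61  0.38  1.63  0.    1.13  0.96]
tool shift cm [-15.42 -28.55   0.05] turn [ 0.001 -0.001 -0.   ] after-turn shift [-15.42 -28.55   0.09]
```

View pics/lr.png

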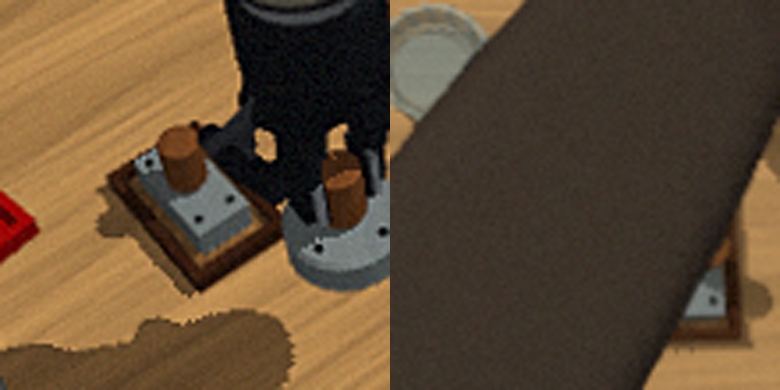

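The oblong sits inside its rim at (190,200), and the large round cutter is held at (345,225).

Emit:
{"api": "send_rows", "payload": {
  "series": [
    [[-2.6, -4.8, 0, 0, 0, 0, -1], [-2.6, -4.8, 0, 0, 0, 0, -1], [-2.6, -4.8, 0, 0, 0, 0, -1], [-2.6, -4.8, 0, 0, 0, 0, -1], [-2.5, -4.8, 0, 0, 0, 0, -1], [-2.5, -4.6, 0, 0, 0, 0, -1], [0, 0, 3, 0, 0, 0, -1], [0, 0, 3, 0, 0, 0, -1], [0, 0, 0, 0, 0, 0, -1], [0, 0, 0, 0, 0, 0, -1]]
  ]
}}

```text
time: 18.98
eef_pos: [0.4571, -0.0203, 0.0392]
tcp_rot: [1.0, -0.0, 0.001, 0.0]
contact_force: [0.9, -0.4, -1.5]
opening: 0.31
finger_force: 39.9
```

```bash
python3 go.py 456.4 -20.7 9 0
```

```text
t 18.98 pos [457.1 -20.3  39.2] open 0.31 F [ 0.9 -0.4 -1.5] q [-0.27 -0.01  2.21  0.    0.93  1.3 ]
tool shift cm [-0.07  0.04  3.02] turn [ 0.    -0.001 -0.   ] after-turn shift [-0.07  0.04  3.02]
```

Emit:
{"api": "send_rows", "payload": {
  "series": [
    [[-0.1, 0, 0.8, 0, 0, 0, -1], [0, 0, 0.8, 0, 0, 0, -1], [0, 0, 0.7, 0, 0, 0, -1], [0, 0, 0.5, 0, 0, 0, -1], [0, 0, 0, 0, 0, 0, -1], [0, 0, 0, 0, 0, 0, -1]]
  ]
}}

```text
time: 19.73
eef_pos: [0.4556, -0.0201, 0.0104]
tcp_rot: [1.0, -0.0, 0.0, 0.0]
contact_force: [0.3, 0.1, -1.5]
opening: 0.316
finger_force: 39.9
```

```bash
python3 go.py 456.4 -20.7 6 0
```

```text
t 19.73 pos [455.6 -20.1  10.4] open 0.316 F [ 0.3  0.1 -1.5] q [-0.27  0.05  2.23  0.    0.87  1.3 ]
tool shift cm [0.08 0.06 0.44] turn [ 0. -0. -0.] after-turn shift [0.08 0.06 0.44]
```

Emit:
{"api": "send_rows", "payload": {
  "series": [
    [[0, 0, 0.2, 0, 0, 0, -1], [0, 0, 0.2, 0, 0, 0, -1], [0, 0, 0, 0, 0, 0, -1], [0, 0, 0, 0, 0, 0, 0.2], [0, 0, 0, 0, 0, 0, 0.2], [0, 0, 0, 0, 0, 0, 0.2], [0, 0, -2, 0, 0, 0, 0.2], [0, 0, -3, 0, 0, 0, 0.2], [0, 0, -3, 0, 0, 0, 0.2], [0, 0, 0, 0, 0, 0, 0.2]]
  ]
}}

```text
time: 20.98
eef_pos: [0.4577, -0.0206, 0.089]
tcp_rot: [1.0, -0.0, 0.003, 0.001]
contact_force: [0.4, 0.2, -0.0]
opening: 0.6
finger_force: 0.0
```

```bash
python3 go.py 436 -149 60 0
```

```text
t 20.98 pos [457.7 -20.6  89. ] open 0.6 F [ 0.4  0.2 -0. ] q [-0.27 -0.09  2.19 -0.    1.04  1.3 ]
tool shift cm [-2.19 12.83  2.91] turn [ 0.002 -0.006 -0.   ] after-turn shift [-2.17 12.84  2.9 ]
```

Emit:
{"api": "send_rows", "payload": {
  "series": [
    [[-0.7, 4.3, 0, 0, 0, 0, 0.2], [-0.7, 4.3, 0, 0, 0, 0, 0.2], [-0.7, 4.3, 0, 0, 0, 0, 0.2], [0, 0, 1.5, 0, 0, 0, 0.2], [0, 0, 0.5, 0, 0, 0, 0.2], [0, 0, 0, 0, 0, 0, 0.2], [0, 0, 0, 0, 0, 0, 0.2], [0, 0, 0, 0, 0, 0, 0.2]]
  ]
}}

```text
time: 21.98
eef_pos: [0.4348, -0.1486, 0.0667]
tcp_rot: [1.0, 0.0, 0.0, 0.0]
contact_force: [-0.3, 0.4, -0.7]
opening: 0.597
finger_force: 0.0
```

```bash
python3 go.py 436 -149 -1 0
```

```text
t 21.98 pos [ 434.8 -148.6   66.7] open 0.597 F [-0.3  0.4 -0.7] q [-0.55 -0.05  2.19  0.    0.99  1.02]
tool shift cm [0.12 0.04 6.77] turn [ 0.    -0.001  0.001] after-turn shift [0.12 0.04 6.77]
```

Emit:
{"api": "send_rows", "payload": {
  "series": [
    [[0.15, 0, 3, 0, 0, 0, 0.2], [0, 0, 2.5, 0, 0, 0, 0.2], [0, 0, 1.25, 0, 0, 0, 0.2], [0, 0, 0, 0, 0, 0, -1], [0, 0, 0, 0, 0, 0, -1], [0, 0, 0, 0, 0, 0, -1], [0, 0, 0, 0, 0, 0, -1], [0, 0, -2, 0, 0, 0, -1], [0, 0, -4, 0, 0, 0, -1], [0, 0, -5, 0, 0, 0, -1]]
  ]
}}

```text
time: 23.22
eef_pos: [0.4349, -0.1485, 0.1091]
tcp_rot: [1.0, -0.0, -0.001, -0.001]
contact_force: [0.8, 0.3, -1.3]
opening: 0.315
finger_force: 39.4
```

```bash
python3 go.py 452 346.7 110 0
```

```text
t 23.23 pos [ 434.9 -148.5  109.1] open 0.315 F [ 0.8  0.3 -1.3] q [-0.55 -0.11  2.16 -0.    1.09  1.02]
tool shift cm [ 1.700e+00 -4.952e+01 -3.000e-02] turn [-0.001  0.002 -0.   ] after-turn shift [  1.71 -49.52  -0.09]
```

Emit:
{"api": "send_rows", "payload": {
  "series": [
    [[2, -4, 0, 0, 0, 0, -1], [2, -5, 0, 0, 0, 0, -1], [0, -5, 0, 0, 0, 0, -1], [0, -5, 0, 0, 0, 0, -1], [0, -5, 0, 0, 0, 0, -1], [0, -5, 0, 0, 0, 0, -1], [0, -5, 0, 0, 0, 0, -1], [-0.8, -5, 0, 0, 0, 0, -1], [-0.8, -5, 0, 0, 0, 0, -1], [-0.7, -5, 0, 0, 0, 0, -1]]
  ]
}}

```text
time: 24.48
eef_pos: [0.4525, 0.3426, 0.1091]
tcp_rot: [1.0, -0.0, 0.0, -0.0]
contact_force: [0.7, -0.3, 0.1]
opening: 0.314
finger_force: 39.7
```

```bash
python3 go.py 452 346.7 40 0
```

```text
t 24.48 pos [452.5 342.6 109.1] open 0.314 F [ 0.7 -0.3  0.1] q [ 0.47  0.14  1.91 -0.    1.09  2.04]
tool shift cm [-0.06 -0.4   6.91] turn [-0.    -0.001 -0.   ] after-turn shift [-0.05 -0.41  6.91]
```

Emit:
{"api": "send_rows", "payload": {
  "series": [
    [[0, 0, 2.5, 0, 0, 0, -1], [0, 0, 2.5, 0, 0, 0, -1], [0, 0, 1.9, 0, 0, 0, -1], [0, 0, 0, 0, 0, 0, -1], [0, 0, 0, 0, 0, 0, -1], [0, 0, 0, 0, 0, 0, -1]]
  ]
}}

```text
time: 25.22
eef_pos: [0.4541, 0.3413, 0.0412]
tcp_rot: [1.0, -0.0, 0.001, -0.001]
contact_force: [0.1, -0.4, -0.8]
opening: 0.316
finger_force: 39.8
```

```bash
python3 go.py 452 346.7 9 0
```

```text
t 25.23 pos [454.1 341.3  41.2] open 0.316 F [ 0.1 -0.4 -0.8] q [0.47 0.23 1.95 0.   0.96 2.04]
tool shift cm [-0.21 -0.53  3.22] turn [-0.001 -0.002 -0.001] after-turn shift [-0.21 -0.54  3.22]
```

Emit:
{"api": "send_rows", "payload": {
  "series": [
    [[-0.15, -0.5, 0.8, 0, 0, 0, -1], [0, 0, 0.8, 0, 0, 0, -1], [0, 0, 0.8, 0, 0, 0, -1], [0, 0, 0.5, 0, 0, 0, -1], [0, 0, 0.2, 0, 0, 0, -1], [0, 0, 0, 0, 0, 0, -1], [0, 0, 0, 0, 0, 0, -1]]
  ]
}}

```text
time: 26.1
eef_pos: [0.4518, 0.3461, 0.0092]
tcp_rot: [1.0, -0.0, 0.0, -0.0]
contact_force: [0.5, -0.3, -1.3]
opening: 0.315
finger_force: 39.8
```

```bash
python3 go.py 452 346.7 6 0
```

```text
t 26.1 pos [451.8 346.1   9.2] open 0.315 F [ 0.5 -0.3 -1.3] q [0.48 0.28 1.96 0.   0.9  2.05]
tool shift cm [ 0.02 -0.06  0.32] turn [-0.    -0.001 -0.   ] after-turn shift [ 0.02 -0.06  0.32]
```

Emit:
{"api": "send_rows", "payload": {
  "series": [
    [[0, 0, 0.2, 0, 0, 0, -1], [0, 0, 0.1, 0, 0, 0, -1], [0, 0, 0, 0, 0, 0, -1], [0, 0, 0, 0, 0, 0, 0.2], [0, 0, 0, 0, 0, 0, 0.2], [0, 0, 0, 0, 0, 0, 0.2], [0, 0, -2, 0, 0, 0, 0.2], [0, 0, -5, 0, 0, 0, 0.2], [0, 0, -5, 0, 0, 0, 0.2], [0, 0, -5, 0, 0, 0, 0.2]]
  ]
}}

```text
time: 27.35
eef_pos: [0.4516, 0.3461, 0.1792]
tcp_rot: [1.0, -0.0, 0.001, -0.0]
contact_force: [0.1, 0.3, 0.2]
opening: 0.601
finger_force: 0.0
```

```bash
python3 go.py 452 346 150 0
python3 - <<'E'
from h import *
c=ctrl.read_camera("scene")
cv2.imwrite("pics/end.png",cv2.resize(c["img"][100:320,70:410],(800,518),interpolation=2)[:,:,::-1])
E
```

```text
t 27.35 pos [451.6 346.1 179.2] open 0.601 F [0.1 0.3 0.2] q [ 0.48  0.06  1.86 -0.    1.22  2.05]
tool shift cm [0.04 0.01 2.92] turn [-0.001 -0.002 -0.   ] after-turn shift [0.04 0.01 2.92]
```

View pics/end.png

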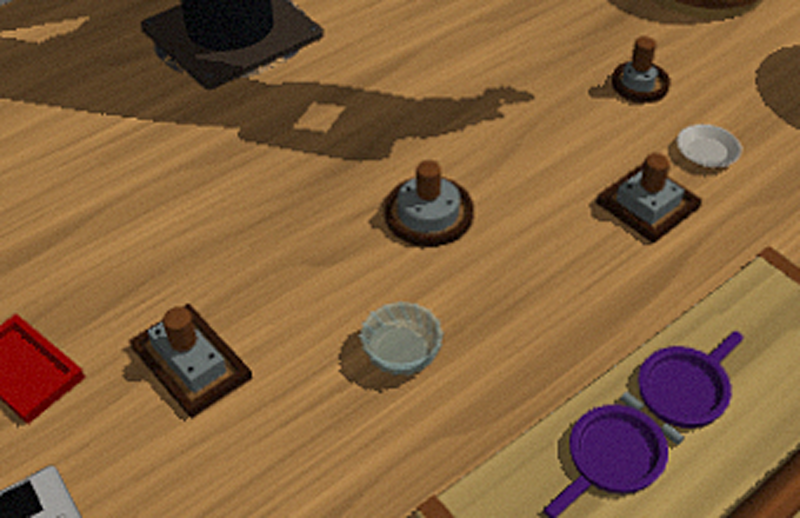

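All four cutters look seated upright: (190,355), (428,205), (655,193) and (640,75). The dish and saucer haven't moved. I'll take one last close look at the two tightest fits.

Run:
```python
from h import *
c=ctrl.read_camera("scene");d=ctrl.read_camera("top")
f=lambda i,u,v:cv2.resize(i["img"][v-28:v+28,u-38:u+38],(400,295),interpolation=2)
t=proj(d,[.463,-.337,.01])[0].astype(int)
s=proj(d,[.608,.183,.01])[0].astype(int)
cv2.imwrite("pics/end2.png",np.vstack([np.hstack([f(c,342,134),f(c,150,250)]),np.hstack([f(d,*t),f(d,*s)])])[:,:,::-1])
```

```text
(no output)
```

View pics/end2.png

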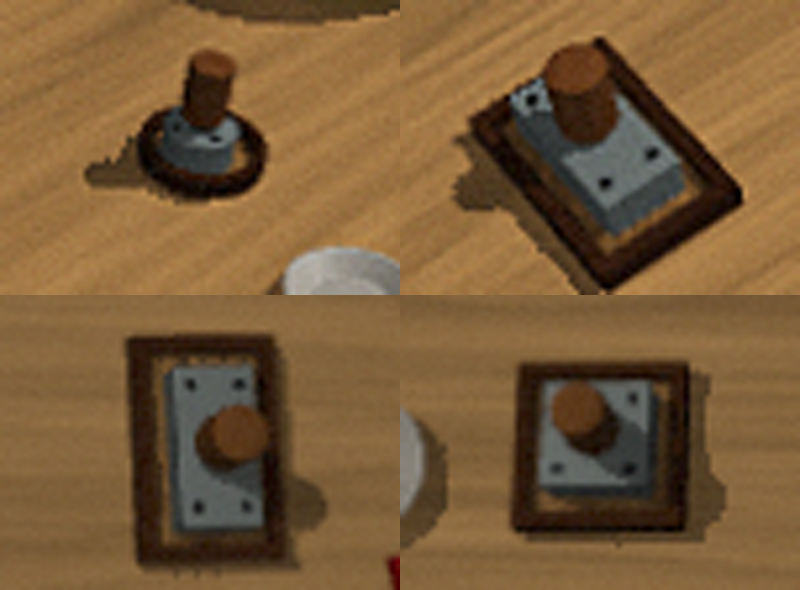

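The last crops show the small round, oblong and square cutters flat inside their rims; the large round, in the previous view, also sits in its recess. The gripper is clear of everything, so I'm handing in.

```bash
python3 -c "
from plant import ctrl
print(ctrl.sign_off())"
```

```text
the job is handed in; nothing more can be done
None
```

All four dough cutters were set down upright in their matching wooden trays at about 27 s of the 88 s allowed, the dish and saucer were left where they were, and the job is handed in.

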